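Square a specimen plate into the corner of an imaging board

TASK

Pick up the pusher and use it, never the fingers, to nudge the glass specimen plate gently across the imaging board until it touches both the long and the short fence, so that it sits square in the corner with no gap on either edge. The glass chips easily, so stop pushing as soon as you feel it come firmly home, never more than about 10 newtons. Then stand the pusher upright on its round mat again and let go, leaving everything else where it is.

Things in the scene. Friction and masses are not known exactly. Their poses are not given: they have to be found in the camera images.
- board: fixed flat black imaging board 220 (x) x 260 (y) x 10 mm, origin at the centre of its underside on the table. Two plain aluminium fences, 10 mm wide and 11 mm high above the board's face, are clamped on it and form its square corner, exactly along its axes. The board is yawed by up to 25 degrees
- board_face (a point): centre of the board's upper face, 10 mm above the table, axes as the board. long_fence: along the board's +x side (away from the robot), its inner face somewhere from x = 76 to 100 mm from here, spanning y -130 to 94 mm. short_fence: along the +y side (robot's left), inner face somewhere from y = 96 to 120 mm, spanning x -110 to 110 mm. Where they are clamped differs and is not measured: find them by feel
- plate: the glass plate with its shell; origin at the centre of its underside, axes as plate_mid
- plate_mid (a point): centre of the loose white opal-glass plate, 80 mm (its x) by 120 mm (its y) by 8 mm thick, lying flat on the board, 0.14 to 0.28 kg; this point is half-way up the glass. A reddish crab shell (54 mm across, rising 13 mm above the glass) is glued on its middle. Its x axis points at the long fence within 20 degrees; home, it is parallel to the board's. Friction on board and fences is low (about 0.3): 1 N or less slides it
- pusher_mid (a point): middle of the loose pusher's axis, 45 mm above its underside. The pusher is 90 mm tall and stands upright (z up): a white round foot 36 mm in diameter and 30 mm high, above it a square steel handle 20 x 20 mm and 60 mm high whose faces look along this point's x and y axes; mass 0.14 kg. Its round foot pushes in any direction; hold it by the handle
- pusher: the pusher; origin at the centre of its foot's underside, same axes
- mat: the pusher's parking mat, a fixed black rubber disc 90 mm in diameter and 4 mm thick; origin at the centre of its underside, on the table. The pusher starts standing on it
- tub: bystander: loose clear open tub 110 x 110 x 55 mm; origin at the centre of its underside
- jar: bystander: loose lidded glass jar, 60 mm in diameter, 90 mm tall; origin at the centre of its underside
- flask: bystander: loose white bottle with blue cap, 44 mm in diameter, 100 mm tall; origin at the centre of its underside
Mind the look-alikes: they are no part of the job. Leave any pink look-alike of the pusher alone.

How it is judged:
On the way, in this order (a step that is already met when the one before it is completed fails the run):
1. the pusher is picked up (contact force between the fingers and pusher above 1 N and height (world z) of pusher above 0.018 m), for 0.1 s.
2. the pusher presses the plate home, at least 1 N on a fence, with less than 1.5 mm gap at the middle of both edges and square within 0.02 rad (x of long_fence_c0 in the frame of plate_mid below 0.0465 m and y of short_fence_c0 in the frame of plate_mid below 0.0665 m and angle between the x axis of plate_mid and the x axis of board, either way round below 0.02 rad and contact force between pusher and plate above 1 N and (contact force between plate and long_fence above 1 N or contact force between plate and short_fence above 1 N)), for 0.1 s.
At the end, for the whole second after the job is handed in: the plate sits in the corner with less than 1.5 mm gap to the long fence and to the short fence at the middle of each edge, square to them within 0.02 rad, at rest; the pusher stands upright on its mat, released, within 30 mm of the mat's centre (x of long_fence_c0 in the frame of plate_mid below 0.0465 m and y of short_fence_c0 in the frame of plate_mid below 0.0665 m and angle between the x axis of plate_mid and the x axis of board, either way round below 0.02 rad and linear speed of each of plate, pusher below 0.01 m/s and horizontal distance between pusher and mat below 0.03 m and angle between pusher's own z axis and vertical below 0.05 rad and height (world z) of pusher below 0.007 m); the robot touches nothing.
It fails at once if the plate is pressed on a fence, or by the pusher, with more than 12 N (contact force between plate and long_fence above 12 N or contact force between plate and short_fence above 12 N or contact force between plate and pusher above 12 N).
It fails at once if the robot touches the plate itself (contact force between any of the fingers, the arm and plate above 0.5 N).
It fails at once if the plate is tipped or lifted by more than 0.1 rad (angle between plate's own z axis and vertical above 0.1 rad).
It fails at once if a bystander is moved by more than 15 mm (distance of any of tub, jar, flask from where it was at the start of the episode above 0.015 m).
It also fails if it takes over 72 s, if anything falls off the work surface, if the arm or the gripper's body presses on something with over 40 N, if the wrist force passes 120 N, or if a joint passes its speed limit or range.

ROBOT

A 6-joint arm with a two-finger parallel gripper is mounted at the origin on the work surface. World frame = base frame: x ahead of the robot, y to its left, z up, the work surface at z = 0. Lengths are in m, angles in rad, forces in N, time in s.
With the tool pointing down it reaches from about 0.35 to 0.875 m from the base axis. Payload 4.2 kg.
Tool frame: the origin (TCP) lies at the very end of the fingers, on their centre line; the grasp point (between the pads) lies 19 mm behind it (r.hold_point_z is the distance from the TCP to the grasp point, in m); z points along the fingers, y is the line along which they close (so a half turn about z gives the same grasp; the last joint's range is limited). The gripper opens to 85 mm and grips with 20 to 120 N. Pads are 22 mm wide; open, the fingers measure 114 mm over their backs; the gripper's body (76 mm by 85 mm) begins 54 mm behind the grasp point. The pads swing forward as they close: fully open they stand 13 mm farther back than shut.
Start: joints at [-0.855, 0.385, 0.008, 0, -1.194, -0.259], TCP at [0.276, -0.561, 0.198] pointing down, gripper open.
Joint ranges: [-3.14, 3.14], [-1.21, 2.06], [-1.07, 1.41], [-3.16, 2.05], [-2.99, -0.16], [-3.1, 3.1]. Speed limits (rad/s): [2.79, 2.79, 3.14, 3.14, 3.14, 3.14].

INTERFACE

Orientations are given as [roll, pitch, yaw] about the fixed x, y, z axes, in that order (R = Rz(yaw) Ry(pitch) Rx(roll)).
In Python, from rig import r gives the robot as it stands.
- The arm moves only by the shell command python3 -m creep 'ROWS'. ROWS is JSON, a list of rows, each an object of numbers: "rx", "ry", "rz": the turn, a rotation vector about the tool's x, y, z in rad; "tx", "ty", "tz": the shift along the tool's x, y, z in mm; "gripper": the opening in per cent of the stroke, from 0 (shut) to 100 (fully open). A call has 1 to 20 rows; each row shifts and turns the commanded pose from where the row before left it, along the tool's axes as they then stand; what a row does not reach is not made up. A row lasts 1/8 s, in which the tool goes at most 62.5 mm and 10.7 degrees, less where a joint would pass 70% of its speed; a pose out of reach is approached as far as the arm can. A call is refused whole if a number of a shift passes 62.5 or a number of a turn 0.188, either way. A call with a gripper value outside its range is refused whole. The fingers move at their own pace and stop on an object; the grip force is fixed at half the most. Time passes only in rows, so rows that do not move let the fingers close. It gives the time, the measured TCP pose, the force, the opening and the grip force at its end, in the units of the state.
- r.get_obs(): the state, without advancing time (a new reading comes with each control period).
- r.grab_frame(name): name is "side" or "top"; returns a dict with "color" (400x640x3 uint8, blue, green, red), "intrinsics" (3x3 intrinsics, pixels), "R" (3x3) and "t" (3): a world point X has camera coordinates R X + t. Camera axes: x right, y down, z forward; pixel columns grow to the right and rows downward; lengths in m; the calibration is good to about 2 mm. A picture is of the moment at which its call begins. There is no depth.
- r.close_job(): hands the job in; it is judged then, once.
The state is a dict: "time_s": time; "joints": joint angles; "dq": joint speeds; "joint_torque": joint torques, N m; "position": TCP position; "ee_rot": TCP orientation; "contact_force": force on the tool from outside, world axes, zero at the start; "torque": the same for the moment, N m; "grip_width": finger opening in m; "gripper_force": force on a finger pad.
Only numpy, scipy, OpenCV 4.12 (cv2) and the standard library are available. Lean on these libraries where they do the work, as an engineer would, in place of code of your own. Each camera call takes 0.05 s, during which the arm holds its last target. There are 200 camera calls.

## Working session

There is one attempt and no reset: what is moved stays moved. The work goes in short steps, Python scripts to look and compute and a shell command to move; the robot and the scene stay as the last step left them, time stands still between calls to the robot, and variables do not carry over. Pictures are saved under pics/ and viewed, at most 10 in all, crops included, and the job is handed in when it is done.

```bash
mkdir -p pics; ls
python3 - <<'E'
from rig import r
import cv2,numpy as np,json
for n in("side","top"):
    f=r.grab_frame(n); cv2.imwrite(f"pics/{n}0.png",f["color"]); print(n,f["intrinsics"],f["R"],f["t"])
o=r.get_obs();print(o,r.hold_point_z)
E
```

```text
pics
side [[411.63992994   0.         320.82416021]
 [  0.         411.63992994 202.40511316]
 [  0.           0.           1.        ]] [[-0.79026556 -0.61275096  0.00407532]
 [-0.35675139  0.45467496 -0.81608769]
 [ 0.49820557 -0.64637987 -0.57791372]] [0.41063659 0.23082421 0.78088265]
top [[456.56579344   0.         326.31299231]
 [  0.         456.56579344 205.68467363]
 [  0.           0.           1.        ]] [[-0.02549558 -0.99960701 -0.01165351]
 [-0.99766797  0.02618097 -0.0630332 ]
 [ 0.06331353  0.01001926 -0.99794339]] [0.03058861 0.51493543 0.99777383]
{'time_s': 0.1, 'joints': array([-8.55371590e-01,  3.85514248e-01,  6.79772801e-03, -4.21075656e-04,
       -1.19401622e+00, -2.58602084e-01]), 'dq': array([-0.00094153, -0.00199603,  0.00337836,  0.00134633,  0.00106233,
        0.00060291]), 'joint_torque': array([ 2.19643748e-04, -3.93320096e+01,  1.88929421e+01,  4.19799060e+00,
       -2.59197936e-03,  1.17545645e-05]), 'position': array([ 0.27544734, -0.56039152,  0.19712602]), 'ee_rot': array([ 3.13962055e+00, -1.16977018e-04, -2.68492519e+00]), 'contact_force': array([ 0.55591695, -0.20467473, -0.08099484]), 'torque': array([ 0.00265037, -0.00970454,  0.03664148]), 'gripper_force': 0.0, 'grip_width': 0.08514055749419243} 0.0187
```

View pics/top0.png

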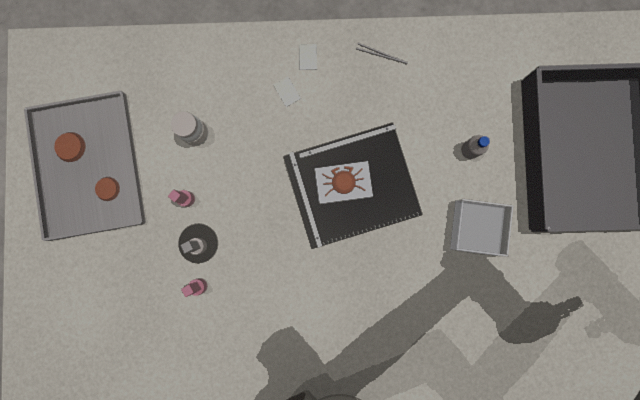

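View pics/side0.png

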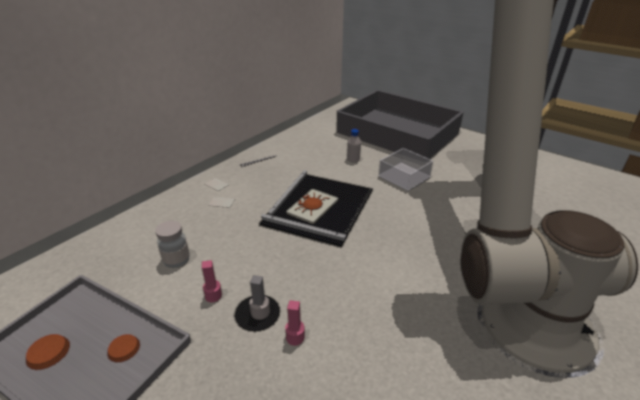

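The top view shows the steel pusher with its white foot on the black mat at about (193,244). The two pink look-alikes are at (181,198) and (195,287) and stand off the mat, so I'll leave them alone. The board is at about (353,186), with the short fence on its left and the long fence on top, and the plate is at (344,182). Next I'll measure these and confirm the pusher in one enlarged crop.

```bash
cat > h.py <<'E'
from rig import r
import cv2,numpy as np
def ray(f,p,z):
    p=np.atleast_2d(np.array(p,float)); K,R,t=map(np.array,(f["intrinsics"],f["R"],f["t"]))
    d=(np.linalg.inv(K)@np.c_[p,np.ones(len(p))].T).T@R; c=-R.T@t
    return (c+d*((z-c[2])/d[:,2])[:,None])
def biggest(m,lo=0):
    c,_=cv2.findContours(m.astype(np.uint8),cv2.RETR_EXTERNAL,cv2.CHAIN_APPROX_NONE)
    return max(c,key=cv2.contourArea)
def sub(m,x0,y0,x1,y1):
    o=np.zeros_like(m);o[y0:y1,x0:x1]=m[y0:y1,x0:x1];return o
def plate(f):
    g=f["color"].astype(int); 
    m=sub((g.min(2)>135)&(g.max(2)-g.min(2)<30),300,150,400,225)
    m=cv2.morphologyEx(m.astype(np.uint8),cv2.MORPH_OPEN,np.ones((3,3)))
    c=cv2.convexHull(biggest(m))[:,0]
    w=ray(f,c,.018)[:,:2]
    (x,y),(a,b),th=cv2.minAreaRect((w*1000).astype(np.float32))
    return x,y,a,b,th
E
python3 - <<'E'
from h import *
f=r.grab_frame("top");im=f["color"];g=im.astype(int)
d=(g.max(2)<45)
b=biggest(sub(d,275,115,430,255)); rr=cv2.minAreaRect(ray(f,cv2.convexHull(b)[:,0],.010)[:,:2].astype(np.float32)*1000)
print("board dark",rr)
m=biggest(sub(d,170,215,230,270)); print("mat",cv2.minAreaRect(ray(f,cv2.convexHull(m)[:,0],.004)[:,:2].astype(np.float32)*1000))
print("plate",plate(f), g[170,325],g[145,350])
for n,p in dict(jar=(185,122),tub=(481,228),flask=(483,142)).items(): print(n,ray(f,p,.09 if n!="tub" else .03))
A=cv2.resize(im[218:270,165:231],(528,416),interpolation=cv2.INTER_CUBIC)
cv2.imwrite("pics/pA.png",A)
B=cv2.resize(im[115:255,275:430],(775,600)[:1]+(600,),interpolation=cv2.INTER_CUBIC) 
B=cv2.resize(im[115:255,275:430],None,fx=4.2,fy=4.2,interpolation=cv2.INTER_CUBIC);cv2.imwrite("pics/pB.png",B)
E
```

```text
board dark ((637.0646362304688, -150.39556884765625), (4.788704872131348, 1.60259211063385), 42.85162353515625)Traceback (most recent call last):
  File "<stdin>", line 6, in <module>
  File "h.py", line 9, in biggest
    return max(c,key=cv2.contourArea)
ValueError: max() iterable argument is empty
```

Run:
```python
from h import *
f=r.grab_frame("top");im=f["color"];g=im.astype(int)
print([g[y,x].tolist() for x,y in((390,200),(210,235),(325,170),(350,141),(250,200),(193,243),(322,190))])
A=cv2.resize(im[218:270,165:231],(528,416),interpolation=cv2.INTER_CUBIC)
cv2.imwrite("pics/pA.png",A)
B=cv2.resize(im[115:255,275:430],None,fx=4.2,fy=4.2,interpolation=cv2.INTER_CUBIC);cv2.imwrite("pics/pB.png",B)
d=(g.max(2)<90)
b=biggest(sub(d,275,115,430,255)); rr=cv2.minAreaRect(ray(f,cv2.convexHull(b)[:,0],.010)[:,:2].astype(np.float32)*1000)
print("board dark",rr)
m=biggest(sub(d,170,215,230,270)); print("mat",cv2.minAreaRect(ray(f,cv2.convexHull(m)[:,0],.004)[:,:2].astype(np.float32)*1000))
for n,p in dict(jar=(185,122),tub=(481,228),flask=(483,142)).items(): print(n,ray(f,p,.09 if n!="tub" else .03))
print("plate",plate(f))
```

```text
[[52, 51, 54], [59, 62, 64], [165, 163, 163], [163, 165, 166], [153, 161, 164], [74, 78, 79], [166, 164, 165]]
board dark ((564.0485229492188, -53.45841979980469), (218.19117736816406, 233.37985229492188), 15.675516128540039)
mat ((439.92919921875, 308.1382751464844), (86.13662719726562, 86.5655288696289), 62.42613220214844)
jar [[0.69397211 0.30754546 0.09      ]]
tub [[ 0.457217   -0.31817873  0.03      ]]
flask [[ 0.6344136  -0.31107116  0.09      ]]
plate (567.5916748046875, -22.018112182617188, 79.0309066772461, 118.44917297363281, 6.262490749359131)
```

View pics/pA.png

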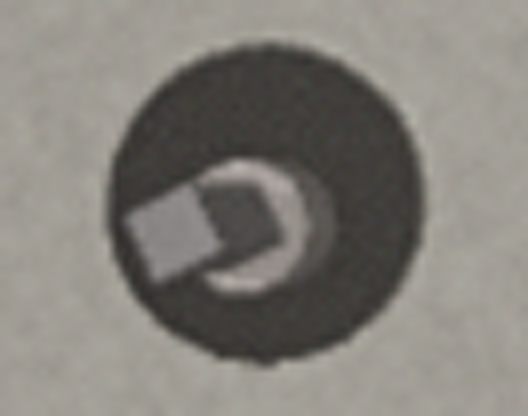

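View pics/pB.png

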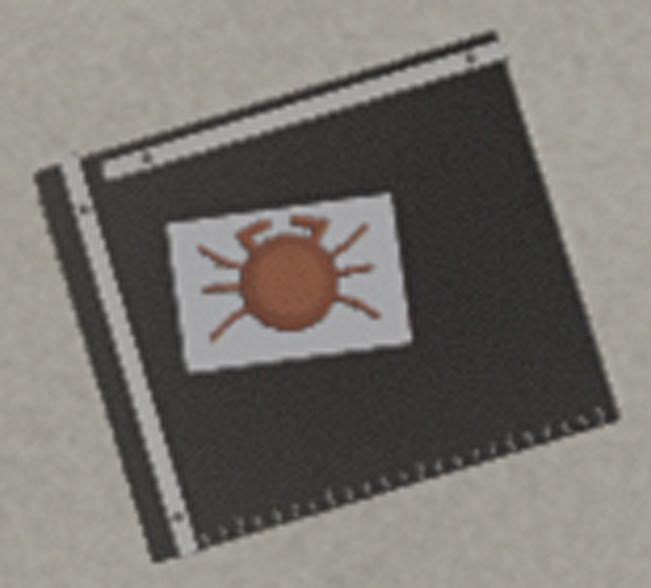

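The crop confirms the steel pusher: a square handle and white foot on the black mat, with the handle-top corners at crop (123,220), (193,182), (222,247) and (155,285). On the board, the long fence's inner edge runs from (106,180) to (507,57), the short fence's from (83,155) to (197,548), and the plate lies clear of both.

Run:
```python
from h import *
f=r.grab_frame("top")
def P(pts,s,o,z): return ray(f,np.array(pts)/s+np.array(o)-.5+.5/s,z)[:,:2]*1000
h=P([(123,220),(193,182),(222,247),(155,285)],8,(165,218),.094)
print("handle",h.round(1).tolist(),h.mean(0),[np.linalg.norm(h[i]-h[i-1]).round(1) for i in range(4)],np.degrees(np.arctan2(*(h[1]-h[2])[::-1])),np.degrees(np.arctan2(*(h[0]-h[1])[::-1]))-90)
b=P([(37,175),(495,33),(618,418),(155,560)],4.2,(275,115),.010)
print("board",b.round(1).tolist(),b.mean(0),[np.linalg.norm(b[i]-b[i-1]).round(1) for i in range(4)])
a=[np.degrees(np.arctan2(*(p-q)[::-1])) for p,q in((b[0],b[3]),(b[1],b[2]))]+[np.degrees(np.arctan2(*(p-q)[::-1]))-90 for p,q in((b[0],b[1]),(b[3],b[2]))]
print(a);y=np.radians(np.mean(a));R=np.array([[np.cos(y),-np.sin(y)],[np.sin(y),np.cos(y)]])
l=P([(106,180),(507,57)],4.2,(275,115),.021);s=P([(88,165),(197,548)],4.2,(275,115),.021)
print("long fence bx",((l-b.mean(0))@R),"short",((s-b.mean(0))@R))
p=plate(f);print("plate board frame",(np.array(p[:2])-b.mean(0))@R,p[4]-np.degrees(y))
# side check of pusher handle top
for n in["side"]:
    g=r.grab_frame(n);K,RR,t=map(np.array,(g["intrinsics"],g["R"],g["t"]))
    X=np.r_[h.mean(0)/1000,.094];c=RR@X+t;print("side pix",(K@c/c[2])[:2])
```

```text
handle [[437.7, 318.2], [447.0, 300.1], [430.2, 292.8], [421.0, 310.1]] [433.96859525 305.2952187 ] [np.float64(18.6), np.float64(20.3), np.float64(18.3), np.float64(19.6)] 23.623484318395626 27.136666990090433
board [[630.0, 111.1], [700.2, -136.8], [491.5, -194.7], [422.7, 52.6]] [561.10301355 -41.96578775] [np.float64(215.4), np.float64(257.6), np.float64(216.6), np.float64(256.7)]
[np.float64(15.75636703745469), np.float64(15.514683710532438), np.float64(15.814729390350848), np.float64(15.548658455336508)]
long fence bx [[  92.06578047   93.99418823]
 [  91.97023282 -128.80434792]] short [[ 102.58125152  100.78939035]
 [-108.06784263  104.9900854 ]]
plate board frame [11.63182337 17.45603536] -9.396118899059491
side pix [255.10961004 278.66841598]
```

```bash
python3 -m creep '[{"tx":-35.6,"ty":29.9},{"tx":-35.6,"ty":29.9},{"tx":-35.6,"ty":29.9},{"tx":-35.6,"ty":29.9},{"tx":-35.6,"ty":29.9},{"tx":-35.6,"ty":29.9},{"tx":-35.6,"ty":29.9},{"tx":-35.6,"ty":29.9},{"tx":-35.6,"ty":29.9},{"tx":-35.6,"ty":29.9},{"tx":-35.6,"ty":29.9},{"tx":-35.6,"ty":29.9},{"tx":-12.2,"ty":43.5},{"tx":-12.2,"ty":43.5},{"tx":-12.2,"ty":43.5},{"tx":-12.2,"ty":43.5},{"tx":-12.2,"ty":43.5},{"tx":-12.2,"ty":43.5},{"tx":-12.2,"ty":43.5},{"tx":-12.2,"ty":43.5}]'
cat > c.py <<'E'
from h import *
import sys
a=[float(v) for v in sys.argv[1:]]   # target x y z mm, yaw deg of tool
o=r.get_obs();p=np.array(o["position"])*1000;y=o["ee_rot"][2]
d=np.array(a[:3])-p;c,s=np.cos(y),np.sin(y)
print("pos",p.round(1),"rpy",np.degrees(o["ee_rot"]).round(2),"t",o["time_s"],"tx ty tz",np.round([d[0]*c+d[1]*s,d[0]*s-d[1]*c,-d[2]],1),"F",o["contact_force"].round(2))
if len(a)>3: print("rz",-((np.radians(a[3])-y+np.pi)%(2*np.pi)-np.pi))
E
python3 c.py 434 305.5 45 -154.6
```

```text
pos [ 275.6 -560.7  197.7] rpy [ 179.96   -0.   -153.83] t 0.3 tx ty tz [-524.2  707.6  152.7] F [ 1.42 -0.18 -0.52]
rz 0.013464931948822478schema error: expected keys rx, ry, rz, tx, ty, tz, gripper
```

```bash
python3 -m creep '[{"rx":0,"ry":0,"rz":0,"tx":-35.6,"ty":29.9,"tz":0,"gripper":100},{"rx":0,"ry":0,"rz":0,"tx":-35.6,"ty":29.9,"tz":0,"gripper":100},{"rx":0,"ry":0,"rz":0,"tx":-35.6,"ty":29.9,"tz":0,"gripper":100},{"rx":0,"ry":0,"rz":0,"tx":-35.6,"ty":29.9,"tz":0,"gripper":100},{"rx":0,"ry":0,"rz":0,"tx":-35.6,"ty":29.9,"tz":0,"gripper":100},{"rx":0,"ry":0,"rz":0,"tx":-35.6,"ty":29.9,"tz":0,"gripper":100},{"rx":0,"ry":0,"rz":0,"tx":-35.6,"ty":29.9,"tz":0,"gripper":100},{"rx":0,"ry":0,"rz":0,"tx":-35.6,"ty":29.9,"tz":0,"gripper":100},{"rx":0,"ry":0,"rz":0,"tx":-35.6,"ty":29.9,"tz":0,"gripper":100},{"rx":0,"ry":0,"rz":0,"tx":-35.6,"ty":29.9,"tz":0,"gripper":100},{"rx":0,"ry":0,"rz":0,"tx":-35.6,"ty":29.9,"tz":0,"gripper":100},{"rx":0,"ry":0,"rz":0,"tx":-35.6,"ty":29.9,"tz":0,"gripper":100}]'; echo; python3 c.py 434 305.5 120 -154.6
```

```text
time_s: 1.8
position: [0.5013, -0.0489, 0.1983]
ee_rot: [-3.141, 0.001, -2.685]
contact_force: [-0.3, -0.5, -0.3]
grip_width: 0.0852
gripper_force: 0.0

pos [501.3 -48.9 198.3] rpy [-1.7999e+02  3.0000e-02 -1.5382e+02] t 1.8 tx ty tz [-96.  347.7  78.3] F [-0.32 -0.46 -0.29]
rz 0.01367194504528424
```

```bash
python3 -m creep '[{"rx":0,"ry":0,"rz":0.0137,"tx":-9.6,"ty":34.8,"tz":0,"gripper":100},{"rx":0,"ry":0,"rz":0,"tx":-9.6,"ty":34.8,"tz":0,"gripper":100},{"rx":0,"ry":0,"rz":0,"tx":-9.6,"ty":34.8,"tz":0,"gripper":100},{"rx":0,"ry":0,"rz":0,"tx":-9.6,"ty":34.8,"tz":0,"gripper":100},{"rx":0,"ry":0,"rz":0,"tx":-9.6,"ty":34.8,"tz":0,"gripper":100},{"rx":0,"ry":0,"rz":0,"tx":-9.6,"ty":34.8,"tz":0,"gripper":100},{"rx":0,"ry":0,"rz":0,"tx":-9.6,"ty":34.8,"tz":0,"gripper":100},{"rx":0,"ry":0,"rz":0,"tx":-9.6,"ty":34.8,"tz":0,"gripper":100},{"rx":0,"ry":0,"rz":0,"tx":-9.6,"ty":34.8,"tz":0,"gripper":100},{"rx":0,"ry":0,"rz":0,"tx":-9.6,"ty":34.8,"tz":0,"gripper":100},{"rx":0,"ry":0,"rz":0,"tx":0,"ty":0,"tz":26,"gripper":100},{"rx":0,"ry":0,"rz":0,"tx":0,"ty":0,"tz":26,"gripper":100},{"rx":0,"ry":0,"rz":0,"tx":0,"ty":0,"tz":26,"gripper":100},{"rx":0,"ry":0,"rz":0,"tx":0,"ty":0,"tz":0,"gripper":100}]'; echo; python3 c.py 434 305.5 45 -154.6
python3 - <<'E'
from h import *
f=r.grab_frame("side");cv2.imwrite("pics/s1.png",cv2.resize(f["color"][180:350,170:390],None,fx=3,fy=3,interpolation=cv2.INTER_CUBIC))
E
```

```text
time_s: 3.55
position: [0.4368, 0.3038, 0.1184]
ee_rot: [-3.14, -0.004, -2.699]
contact_force: [0.6, 0.1, 0.5]
grip_width: 0.0853
gripper_force: 0.0

pos [436.8 303.8 118.4] rpy [-179.89   -0.26 -154.62] t 3.55 tx ty tz [ 1.8  2.7 73.4] F [0.64 0.13 0.51]
rz -0.00039805335266107633
```

View pics/s1.png

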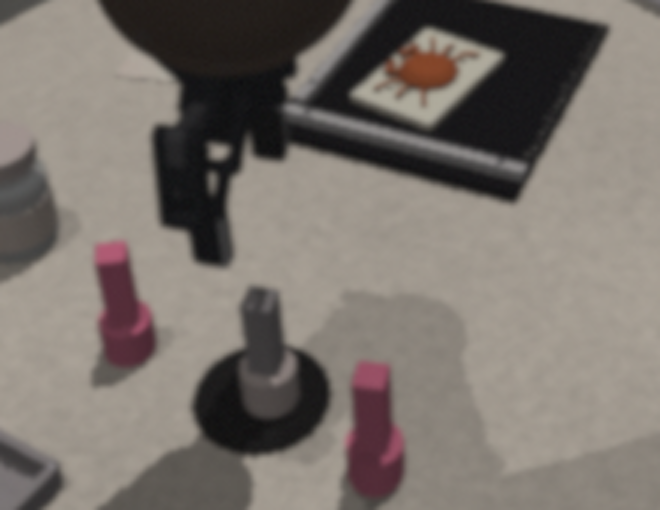

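The fingers are open above the pusher, with tips in the crop at about (210,255) and (270,150), and the handle top is at (262,295). I'll project the expected tip positions to check alignment before going down.

Run:
```python
from h import *
f=r.grab_frame("side");K,R,t=map(np.array,(f["intrinsics"],f["R"],f["t"]))
o=r.get_obs();p=o["position"];y=o["ee_rot"][2];ty=np.array([np.sin(y),-np.cos(y),0])
def pr(X):
    c=R@X+t;q=(K@c/c[2])[:2];return ((q-[170,180])*3).round(0)
for k in(-.05,-.0425,0,.0425,.05): print(k,pr(p+ty*k),pr(p+ty*k+[0,0,.013]),pr(p+ty*k+[0,0,.03]))
print(pr(np.array([.434,.3055,.094])),pr(np.array([.4368,.3038,.094])))
```

```text
-0.05 [274. 205.] [272. 190.] [270. 169.]
-0.0425 [270. 213.] [268. 198.] [266. 176.]
0 [246. 261.] [244. 244.] [241. 223.]
0.0425 [220. 312.] [217. 296.] [214. 274.]
0.05 [215. 322.] [212. 306.] [209. 284.]
[255. 296.] [254. 292.]
```

```bash
python3 -m creep '[{"rx":0,"ry":0,"rz":0,"tx":1.8,"ty":2.7,"tz":12,"gripper":100},{"rx":0,"ry":0,"rz":0,"tx":0,"ty":0,"tz":12,"gripper":100},{"rx":0,"ry":0,"rz":0,"tx":0,"ty":0,"tz":12,"gripper":100},{"rx":0,"ry":0,"rz":0,"tx":0,"ty":0,"tz":12,"gripper":100},{"rx":0,"ry":0,"rz":0,"tx":0,"ty":0,"tz":12,"gripper":100},{"rx":0,"ry":0,"rz":0,"tx":0,"ty":0,"tz":12,"gripper":100},{"rx":0,"ry":0,"rz":0,"tx":0,"ty":0,"tz":0,"gripper":100}]'; echo; python3 c.py 434 305.5 45 -154.6
python3 - <<'E'
from h import *
f=r.grab_frame("side");a=cv2.resize(f["color"][220:350,200:330],(390,390),interpolation=cv2.INTER_CUBIC)
f=r.grab_frame("top");b=cv2.resize(f["color"][180:310,130:260],(390,390),interpolation=cv2.INTER_CUBIC)
cv2.imwrite("pics/s2.png",np.hstack([a,b]))
E
```

```text
time_s: 4.53
position: [0.4346, 0.306, 0.0469]
ee_rot: [-3.141, -0.002, -2.699]
contact_force: [-0.7, 0.2, 0.8]
grip_width: 0.0857
gripper_force: 0.0

pos [434.6 306.   46.9] rpy [-1.7994e+02 -1.4000e-01 -1.5462e+02] t 4.525 tx ty tz [ 0.7 -0.2  1.9] F [-0.73  0.16  0.84]
rz -0.00038817333827090295
```

View pics/s2.png

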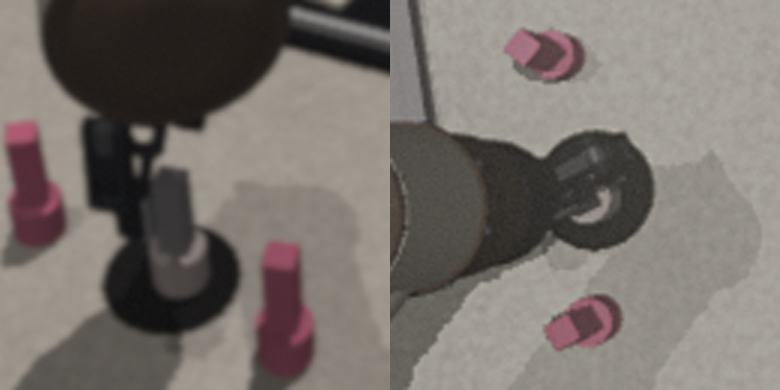

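Left panel: the handle at (170,200) stands between the visible fingertip at (130,235) and the hidden one at about (190,128). That means the fingers straddle it, so I'll close and lift.

```bash
python3 -m creep '[{"rx":0,"ry":0,"rz":0,"tx":0.7,"ty":0,"tz":2,"gripper":0},{"rx":0,"ry":0,"rz":0,"tx":0,"ty":0,"tz":0,"gripper":0},{"rx":0,"ry":0,"rz":0,"tx":0,"ty":0,"tz":0,"gripper":0},{"rx":0,"ry":0,"rz":0,"tx":0,"ty":0,"tz":0,"gripper":0},{"rx":0,"ry":0,"rz":0,"tx":0,"ty":0,"tz":0,"gripper":0},{"rx":0,"ry":0,"rz":0,"tx":0,"ty":0,"tz":0,"gripper":0},{"rx":0,"ry":0,"rz":0,"tx":0,"ty":0,"tz":0,"gripper":0},{"rx":0,"ry":0,"rz":0,"tx":0,"ty":0,"tz":0,"gripper":0}]'; echo; python3 c.py 434 305.5 45 -154.6
```

```text
time_s: 5.62
position: [0.4347, 0.3065, 0.0465]
ee_rot: [-3.142, 0.001, -2.698]
contact_force: [0.5, -1.7, 5.7]
grip_width: 0.0183
gripper_force: 61.0

pos [434.7 306.5  46.5] rpy [-1.800e+02  3.000e-02 -1.546e+02] t 5.625 tx ty tz [ 1.1 -0.6  1.5] F [ 0.46 -1.75  5.73]
rz -1.884939215557324e-05
```

```bash
python3 -m creep '[{"rx":0,"ry":0,"rz":0,"tx":0,"ty":0,"tz":-5,"gripper":0},{"rx":0,"ry":0,"rz":0,"tx":0,"ty":0,"tz":-10,"gripper":0},{"rx":0,"ry":0,"rz":0,"tx":0,"ty":0,"tz":-20,"gripper":0},{"rx":0,"ry":0,"rz":0,"tx":0,"ty":0,"tz":-20,"gripper":0},{"rx":0,"ry":0,"rz":0,"tx":0,"ty":0,"tz":-20,"gripper":0},{"rx":0,"ry":0,"rz":0,"tx":0,"ty":0,"tz":-15,"gripper":0},{"rx":0,"ry":0,"rz":0.06,"tx":0,"ty":0,"tz":0,"gripper":0},{"rx":0,"ry":0,"rz":0.06,"tx":0,"ty":0,"tz":0,"gripper":0},{"rx":0,"ry":0,"rz":0.05,"tx":0,"ty":0,"tz":0,"gripper":0},{"rx":0,"ry":0,"rz":0,"tx":0,"ty":0,"tz":0,"gripper":0}]'; echo; python3 c.py 490.5 -49.3 136 -164.34
```

```text
time_s: 6.88
position: [0.4342, 0.3063, 0.1361]
ee_rot: [-3.142, -0.0, -2.868]
contact_force: [-0.5, 0.0, -2.1]
grip_width: 0.0184
gripper_force: 60.3

pos [434.2 306.3 136.1] rpy [-1.8000e+02 -3.0000e-02 -1.6432e+02] t 6.875 tx ty tz [ 4.190e+01 -3.576e+02  1.000e-01] F [-0.55  0.04 -2.14]
rz 0.0002829824127692504
```

```bash
python3 -m creep '[{"rx":0,"ry":0,"rz":0,"tx":3.5,"ty":-29.8,"tz":0,"gripper":0},{"rx":0,"ry":0,"rz":0,"tx":3.5,"ty":-29.8,"tz":0,"gripper":0},{"rx":0,"ry":0,"rz":0,"tx":3.5,"ty":-29.8,"tz":0,"gripper":0},{"rx":0,"ry":0,"rz":0,"tx":3.5,"ty":-29.8,"tz":0,"gripper":0},{"rx":0,"ry":0,"rz":0,"tx":3.5,"ty":-29.8,"tz":0,"gripper":0},{"rx":0,"ry":0,"rz":0,"tx":3.5,"ty":-29.8,"tz":0,"gripper":0},{"rx":0,"ry":0,"rz":0,"tx":3.5,"ty":-29.8,"tz":0,"gripper":0},{"rx":0,"ry":0,"rz":0,"tx":3.5,"ty":-29.8,"tz":0,"gripper":0},{"rx":0,"ry":0,"rz":0,"tx":3.5,"ty":-29.8,"tz":0,"gripper":0},{"rx":0,"ry":0,"rz":0,"tx":3.5,"ty":-29.8,"tz":0,"gripper":0},{"rx":0,"ry":0,"rz":0,"tx":3.5,"ty":-29.8,"tz":0,"gripper":0},{"rx":0,"ry":0,"rz":0,"tx":3.5,"ty":-29.8,"tz":0,"gripper":0},{"rx":0,"ry":0,"rz":0,"tx":0,"ty":0,"tz":20,"gripper":0},{"rx":0,"ry":0,"rz":0,"tx":0,"ty":0,"tz":20,"gripper":0},{"rx":0,"ry":0,"rz":0,"tx":0,"ty":0,"tz":15,"gripper":0},{"rx":0,"ry":0,"rz":0,"tx":0,"ty":0,"tz":10,"gripper":0},{"rx":0,"ry":0,"rz":0,"tx":0,"ty":0,"tz":0,"gripper":0}]'; echo; python3 c.py 490.5 -49.3 55.5 -164.34
```

```text
time_s: 9.0
position: [0.49, -0.0493, 0.0706]
ee_rot: [3.141, -0.002, -2.868]
contact_force: [-1.0, 0.1, -0.8]
grip_width: 0.0184
gripper_force: 60.2

pos [490.  -49.3  70.6] rpy [ 1.7999e+02 -9.0000e-02 -1.6433e+02] t 9.0 tx ty tz [-0.4 -0.1 15.1] F [-1.01  0.15 -0.83]
rz 0.0001697066693049365
```

Run:
```python
from h import *
f=r.grab_frame("side");a=cv2.resize(f["color"][140:270,230:410],(720,520),interpolation=cv2.INTER_CUBIC)
cv2.imwrite("pics/s3.png",a)
```

```text
(no output)
```

View pics/s3.png

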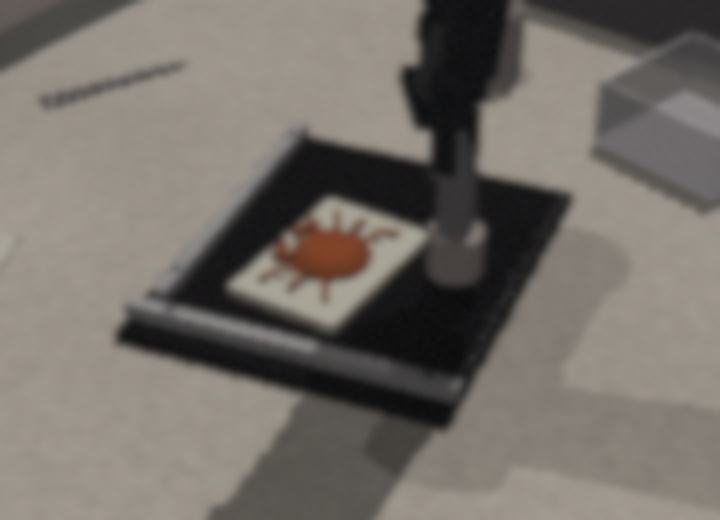

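The side view shows the pusher upright at crop (455,250), just on the robot side of the plate at (330,260), with the tool aligned to the board. I'll lower it and start pushing toward the long fence.

```bash
python3 -m creep '[{"rx":0,"ry":0,"rz":0,"tx":0,"ty":0,"tz":7,"gripper":0},{"rx":0,"ry":0,"rz":0,"tx":0,"ty":0,"tz":5,"gripper":0},{"rx":0,"ry":0,"rz":0,"tx":0,"ty":0,"tz":3,"gripper":0},{"rx":0,"ry":0,"rz":0,"tx":0,"ty":0,"tz":0,"gripper":0}]'; echo; python3 -m creep '[{"rx":0,"ry":0,"rz":0,"tx":-3,"ty":0,"tz":0,"gripper":0},{"rx":0,"ry":0,"rz":0,"tx":-3,"ty":0,"tz":0,"gripper":0},{"rx":0,"ry":0,"rz":0,"tx":-3,"ty":0,"tz":0,"gripper":0},{"rx":0,"ry":0,"rz":0,"tx":-3,"ty":0,"tz":0,"gripper":0},{"rx":0,"ry":0,"rz":0,"tx":-3,"ty":0,"tz":0,"gripper":0},{"rx":0,"ry":0,"rz":0,"tx":-2,"ty":0,"tz":0,"gripper":0},{"rx":0,"ry":0,"rz":0,"tx":-2,"ty":0,"tz":0,"gripper":0},{"rx":0,"ry":0,"rz":0,"tx":-2,"ty":0,"tz":0,"gripper":0},{"rx":0,"ry":0,"rz":0,"tx":-2,"ty":0,"tz":0,"gripper":0},{"rx":0,"ry":0,"rz":0,"tx":-2,"ty":0,"tz":0,"gripper":0},{"rx":0,"ry":0,"rz":0,"tx":-2,"ty":0,"tz":0,"gripper":0},{"rx":0,"ry":0,"rz":0,"tx":-2,"ty":0,"tz":0,"gripper":0},{"rx":0,"ry":0,"rz":0,"tx":-2,"ty":0,"tz":0,"gripper":0},{"rx":0,"ry":0,"rz":0,"tx":-2,"ty":0,"tz":0,"gripper":0},{"rx":0,"ry":0,"rz":0,"tx":-2,"ty":0,"tz":0,"gripper":0},{"rx":0,"ry":0,"rz":0,"tx":-2,"ty":0,"tz":0,"gripper":0},{"rx":0,"ry":0,"rz":0,"tx":0,"ty":0,"tz":0,"gripper":0}]'
cat > st.py <<'E'
from h import *
o=r.get_obs();y=np.radians(15.66);R=np.array([[np.cos(y),-np.sin(y)],[np.sin(y),np.cos(y)]])
b0=np.array([561.1,-42.])
print("pusher board",((np.array(o["position"])[:2]*1000-b0)@R).round(1),"z",round(o["position"][2]*1000,1),"F board",(o["contact_force"][:2]@R).round(2),"t",o["time_s"])
if len(__import__("sys").argv)>1:
    f=r.grab_frame("side")
    g=f["color"].astype(int)
    # glass seen from the side camera: bright, free of the arm; corner pixels cast on glass top
    m=sub((g.min(2)>115)|((g[...,2]-g[...,0])>40),255,150,365,240)
    m=cv2.morphologyEx(m.astype(np.uint8),cv2.MORPH_OPEN,np.ones((3,3)))
    n,l,s,c=cv2.connectedComponentsWithStats(m)
    red=sub((g[...,2]-g[...,0])>40,255,150,365,240)
    k=np.bincount(l[red]).argmax(); ys,xs=np.nonzero(l==k)
    w=ray(f,np.c_[xs,ys],.018)[:,:2]*1000
    q=cv2.minAreaRect(cv2.convexHull(w.astype(np.float32)))
    print("plate side: board xy",((np.array(q[0])-b0)@R).round(1),np.round(q[1],1),"rel",round(q[2]-15.66,1))
E
echo; python3 st.py 1
```

```text
time_s: 9.55
position: [0.4903, -0.0493, 0.0559]
ee_rot: [3.142, -0.001, -2.868]
contact_force: [-0.2, 1.3, -1.1]
grip_width: 0.0186
gripper_force: 60.3

time_s: 11.68
position: [0.5265, -0.0392, 0.0562]
ee_rot: [-3.142, 0.001, -2.868]
contact_force: [-0.9, -0.4, -1.4]
grip_width: 0.0183
gripper_force: 60.3

pusher board [-32.6  12. ] z 56.2 F board [-1.02 -0.13] t 11.675
plate side: board xy [32.9 18.5] [ 59.7 119.4] rel -5.5
```

```bash
python3 -m creep '[{"rx":0,"ry":0,"rz":0,"tx":-2,"ty":0,"tz":0,"gripper":0},{"rx":0,"ry":0,"rz":0,"tx":-2,"ty":0,"tz":0,"gripper":0},{"rx":0,"ry":0,"rz":0,"tx":-2,"ty":0,"tz":0,"gripper":0},{"rx":0,"ry":0,"rz":0,"tx":-2,"ty":0,"tz":0,"gripper":0},{"rx":0,"ry":0,"rz":0,"tx":-2,"ty":0,"tz":0,"gripper":0},{"rx":0,"ry":0,"rz":0,"tx":-2,"ty":0,"tz":0,"gripper":0},{"rx":0,"ry":0,"rz":0,"tx":0,"ty":0,"tz":0,"gripper":0}]'; echo;python3 st.py 1;  python3 -m creep '[{"rx":0,"ry":0,"rz":0,"tx":-1,"ty":0,"tz":0,"gripper":0},{"rx":0,"ry":0,"rz":0,"tx":-1,"ty":0,"tz":0,"gripper":0},{"rx":0,"ry":0,"rz":0,"tx":-1,"ty":0,"tz":0,"gripper":0},{"rx":0,"ry":0,"rz":0,"tx":-1,"ty":0,"tz":0,"gripper":0},{"rx":0,"ry":0,"rz":0,"tx":-1,"ty":0,"tz":0,"gripper":0},{"rx":0,"ry":0,"rz":0,"tx":-1,"ty":0,"tz":0,"gripper":0}]' >/dev/null; echo;python3 st.py 1
```

```text
time_s: 12.6
position: [0.5381, -0.036, 0.0561]
ee_rot: [-3.142, 0.001, -2.868]
contact_force: [-0.5, -0.3, -1.6]
grip_width: 0.0184
gripper_force: 60.3

pusher board [-20.5  12. ] z 56.1 F board [-0.54 -0.16] t 12.6
plate side: board xy [42.6  0.7] [52.1 83.9] rel 8.8

pusher board [-14.9  12. ] z 56.1 F board [-1.24 -0.37] t 13.4
plate side: board xy [46.3  2.1] [53.5 82.6] rel 2.2
```

```bash
python3 -m creep '[{"rx":0,"ry":0,"rz":0,"tx":-1,"ty":0,"tz":0,"gripper":0},{"rx":0,"ry":0,"rz":0,"tx":-1,"ty":0,"tz":0,"gripper":0},{"rx":0,"ry":0,"rz":0,"tx":-1,"ty":0,"tz":0,"gripper":0},{"rx":0,"ry":0,"rz":0,"tx":0,"ty":0,"tz":0,"gripper":0}]'>/dev/null; python3 st.py
python3 - <<'E'
from h import *
f=r.grab_frame("side");a=cv2.resize(f["color"][150:240,255:365],(528,432),interpolation=cv2.INTER_CUBIC)
g=r.grab_frame("top");b=cv2.resize(g["color"][125:225,280:345],(260,400),interpolation=cv2.INTER_CUBIC)
b=cv2.copyMakeBorder(b,0,32,0,0,cv2.BORDER_CONSTANT)
cv2.imwrite("pics/s4.png",np.hstack([a,b]))
E
```

```text
pusher board [-11.7  12. ] z 56.1 F board [-0.9  -0.28] t 13.95
```

View pics/s4.png

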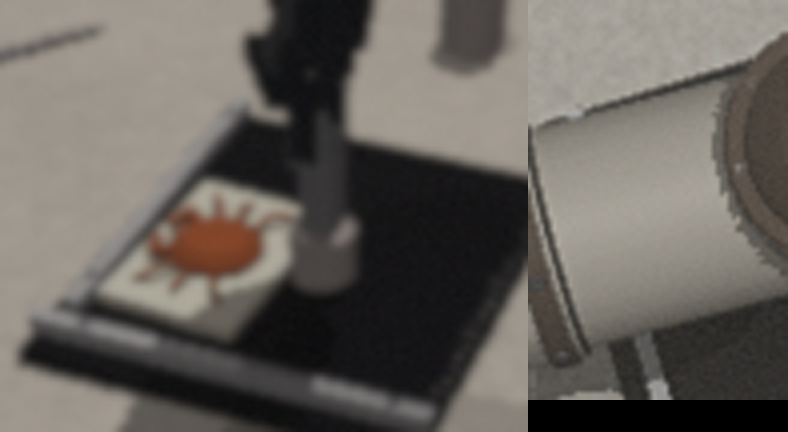

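The plate at crop (190,260) is nearly parallel to the long fence with only a small gap left, and the pusher is upright behind it. The arm blocks the top view, so I'll go on by feel.

```bash
for i in 1; do python3 -m creep '[{"rx":0,"ry":0,"rz":0,"tx":-1,"ty":0,"tz":0,"gripper":0},{"rx":0,"ry":0,"rz":0,"tx":-1,"ty":0,"tz":0,"gripper":0},{"rx":0,"ry":0,"rz":0,"tx":0,"ty":0,"tz":0,"gripper":0}]'>/dev/null; done; python3 st.py; python3 -m creep '[{"rx":0,"ry":0,"rz":0,"tx":-0.5,"ty":0,"tz":0,"gripper":0},{"rx":0,"ry":0,"rz":0,"tx":-0.5,"ty":0,"tz":0,"gripper":0}]'>/dev/null;python3 st.py;python3 -m creep '[{"rx":0,"ry":0,"rz":0,"tx":-0.5,"ty":0,"tz":0,"gripper":0}]'>/dev/null;python3 st.py
```

```text
pusher board [-9.8 12. ] z 56.1 F board [-0.15 -0.57] t 14.425
pusher board [-9.2 12. ] z 56.1 F board [-1.46  0.06] t 14.675
pusher board [-8.9 12. ] z 56.1 F board [-2.44 -0.84] t 14.8
```

```bash
python3 -m creep '[{"rx":0,"ry":0,"rz":0,"tx":-0.5,"ty":0,"tz":0,"gripper":0},{"rx":0,"ry":0,"rz":0,"tx":0,"ty":0,"tz":0,"gripper":0}]'>/dev/null;python3 st.py;python3 -m creep '[{"rx":0,"ry":0,"rz":0,"tx":0,"ty":0,"tz":0,"gripper":0}]'>/dev/null;python3 st.py
```

```text
pusher board [-8.4 11.9] z 56.0 F board [-2.33 -1.99] t 15.05
pusher board [-8.3 12. ] z 56.0 F board [-3.38 -1.04] t 15.175
```

```bash
python3 -m creep '[{"rx":0,"ry":0,"rz":0,"tx":-0.5,"ty":0,"tz":0,"gripper":0},{"rx":0,"ry":0,"rz":0,"tx":0,"ty":0,"tz":0,"gripper":0}]'>/dev/null;python3 st.py;python3 -m creep '[{"rx":0,"ry":0,"rz":0,"tx":0,"ty":0,"tz":0,"gripper":0}]'>/dev/null;python3 st.py
```

```text
pusher board [-7.2 12. ] z 56.1 F board [-1.66 -0.78] t 15.425
pusher board [-7.2 12.1] z 56.1 F board [-1.69 -0.24] t 15.55
```

```bash
python3 -m creep '[{"rx":0,"ry":0,"rz":0,"tx":-0.5,"ty":0,"tz":0,"gripper":0},{"rx":0,"ry":0,"rz":0,"tx":0,"ty":0,"tz":0,"gripper":0}]'>/dev/null;python3 st.py;python3 -m creep '[{"rx":0,"ry":0,"rz":0,"tx":0,"ty":0,"tz":0,"gripper":0}]'>/dev/null;python3 st.py
```

```text
pusher board [-6.9 12. ] z 56.1 F board [-1.58 -0.1 ] t 15.8
pusher board [-6.9 12.1] z 56.1 F board [-1.66  0.3 ] t 15.925
```

```bash
python3 -m creep '[{"rx":0,"ry":0,"rz":0,"tx":-0.5,"ty":0,"tz":0,"gripper":0},{"rx":0,"ry":0,"rz":0,"tx":0,"ty":0,"tz":0,"gripper":0}]'>/dev/null;python3 st.py;python3 -m creep '[{"rx":0,"ry":0,"rz":0,"tx":0,"ty":0,"tz":0,"gripper":0}]'>/dev/null;python3 st.py
```

```text
pusher board [-6.5 12. ] z 56.1 F board [-1.63 -0.97] t 16.175
pusher board [-6.5 12. ] z 56.1 F board [-1.03 -1.33] t 16.3
```

```bash
python3 -m creep '[{"rx":0,"ry":0,"rz":0,"tx":-0.5,"ty":0,"tz":0,"gripper":0},{"rx":0,"ry":0,"rz":0,"tx":0,"ty":0,"tz":0,"gripper":0}]'>/dev/null;python3 st.py;python3 -m creep '[{"rx":0,"ry":0,"rz":0,"tx":0,"ty":0,"tz":0,"gripper":0}]'>/dev/null;python3 st.py
```

```text
pusher board [-6.1 12. ] z 56.1 F board [-2.57 -1.3 ] t 16.55
pusher board [-6. 12.] z 56.1 F board [-2.84 -1.19] t 16.675
```

```bash
python3 -m creep '[{"rx":0,"ry":0,"rz":0,"tx":-0.5,"ty":0,"tz":0,"gripper":0},{"rx":0,"ry":0,"rz":0,"tx":0,"ty":0,"tz":0,"gripper":0}]'>/dev/null;python3 st.py;python3 -m creep '[{"rx":0,"ry":0,"rz":0,"tx":0,"ty":0,"tz":0,"gripper":0}]'>/dev/null;python3 st.py
```

```text
pusher board [-5.4 12.1] z 56.1 F board [-1.43 -1.41] t 16.925
pusher board [-5.4 12. ] z 56.1 F board [-2.29 -1.19] t 17.05
```

```bash
python3 -m creep '[{"rx":0,"ry":0,"rz":0,"tx":-0.5,"ty":0,"tz":0,"gripper":0},{"rx":0,"ry":0,"rz":0,"tx":0,"ty":0,"tz":0,"gripper":0}]'>/dev/null;python3 st.py;python3 -m creep '[{"rx":0,"ry":0,"rz":0,"tx":0,"ty":0,"tz":0,"gripper":0}]'>/dev/null;python3 st.py
```

```text
pusher board [-5. 12.] z 56.1 F board [-2.44 -1.6 ] t 17.3
pusher board [-5. 12.] z 56.1 F board [-2.17 -0.62] t 17.425
```

```bash
python3 -m creep '[{"rx":0,"ry":0,"rz":0,"tx":-0.5,"ty":0,"tz":0,"gripper":0},{"rx":0,"ry":0,"rz":0,"tx":0,"ty":0,"tz":0,"gripper":0}]'>/dev/null;python3 st.py;python3 -m creep '[{"rx":0,"ry":0,"rz":0,"tx":0,"ty":0,"tz":0,"gripper":0}]'>/dev/null;python3 st.py
```

```text
pusher board [-4.6 12. ] z 56.1 F board [-2.35 -0.43] t 17.675
pusher board [-4.6 12. ] z 56.1 F board [-2.6  -1.64] t 17.8
```

```bash
python3 -m creep '[{"rx":0,"ry":0,"rz":0,"tx":-0.5,"ty":0,"tz":0,"gripper":0},{"rx":0,"ry":0,"rz":0,"tx":0,"ty":0,"tz":0,"gripper":0}]'>/dev/null;python3 st.py;python3 -m creep '[{"rx":0,"ry":0,"rz":0,"tx":0,"ty":0,"tz":0,"gripper":0}]'>/dev/null;python3 st.py
python3 - <<'E'
from h import *
f=r.grab_frame("side");cv2.imwrite("pics/s5.png",cv2.resize(f["color"][165:225,255:345],(720,480),interpolation=cv2.INTER_CUBIC))
E
```

```text
pusher board [-4.3 12. ] z 56.1 F board [-2.88 -1.13] t 18.05
pusher board [-4.3 12. ] z 56.1 F board [-3.84 -1.36] t 18.175
```

View pics/s5.png

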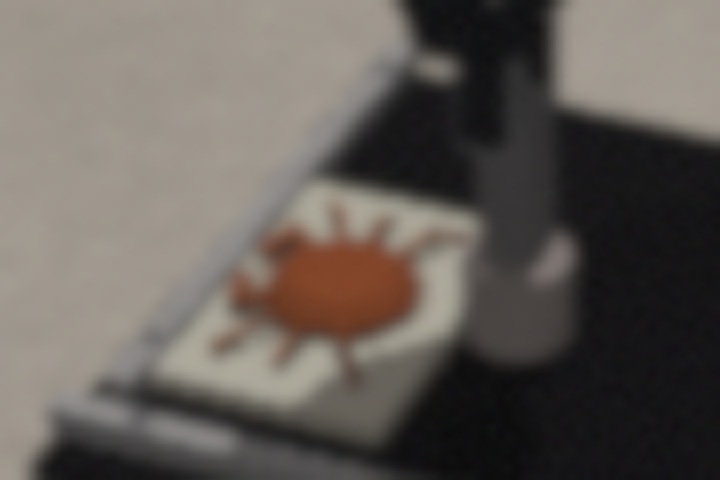

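The plate now lies along the long fence with no visible gap, and contact force has risen to about 3–4 N. I'll back off and go round to its -y end at the same height.

```bash
python3 -m creep '[{"rx":0,"ry":0,"rz":0,"tx":5,"ty":0,"tz":0,"gripper":0},{"rx":0,"ry":0,"rz":0,"tx":10,"ty":0,"tz":0,"gripper":0},{"rx":0,"ry":0,"rz":0,"tx":10,"ty":-10,"tz":0,"gripper":0},{"rx":0,"ry":0,"rz":0,"tx":0,"ty":-20,"tz":0,"gripper":0},{"rx":0,"ry":0,"rz":0,"tx":0,"ty":-20,"tz":0,"gripper":0},{"rx":0,"ry":0,"rz":0,"tx":0,"ty":-20,"tz":0,"gripper":0},{"rx":0,"ry":0,"rz":0,"tx":0,"ty":-20,"tz":0,"gripper":0},{"rx":0,"ry":0,"rz":0,"tx":-17,"ty":-2,"tz":0,"gripper":0},{"rx":0,"ry":0,"rz":0,"tx":-17,"ty":0,"tz":0,"gripper":0},{"rx":0,"ry":0,"rz":0,"tx":-17,"ty":0,"tz":0,"gripper":0},{"rx":0,"ry":0,"rz":0,"tx":-17,"ty":0,"tz":0,"gripper":0},{"rx":0,"ry":0,"rz":0,"tx":-17,"ty":0,"tz":0,"gripper":0},{"rx":0,"ry":0,"rz":0,"tx":0,"ty":0,"tz":0,"gripper":0}]';python3 st.py
python3 - <<'E'
from h import *
y=np.radians(15.66);R=np.array([[np.cos(y),-np.sin(y)],[np.sin(y),np.cos(y)]]);b0=np.array([561.1,-42.])
f=r.grab_frame("side");p=np.array([[155,375],[318,182],[480,212],[385,445]])/8+[255,165]-.5
w=ray(f,p,.018)[:,:2]*1000
print(((w-b0)@R).round(1))
E
```

```text
time_s: 19.85
position: [0.6375, -0.1043, 0.0557]
ee_rot: [-3.141, 0.0, -2.868]
contact_force: [-0.6, -0.0, -1.2]
grip_width: 0.0183
gripper_force: 60.3
pusher board [ 56.7 -80.6] z 55.7 F board [-0.59  0.12] t 19.85
[[ 86.4  84. ]
 [ 86.1 -36.5]
 [ 27.5 -40.7]
 [  4.5  89.2]]
```

```bash
python3 -m creep '[{"rx":0,"ry":0,"rz":0,"tx":0,"ty":6,"tz":0,"gripper":0},{"rx":0,"ry":0,"rz":0,"tx":0,"ty":6,"tz":0,"gripper":0},{"rx":0,"ry":0,"rz":0,"tx":0,"ty":5,"tz":0,"gripper":0},{"rx":0,"ry":0,"rz":0,"tx":0,"ty":2,"tz":0,"gripper":0},{"rx":0,"ry":0,"rz":0,"tx":0,"ty":2,"tz":0,"gripper":0},{"rx":0,"ry":0,"rz":0,"tx":0,"ty":2,"tz":0,"gripper":0},{"rx":0,"ry":0,"rz":0,"tx":0,"ty":2,"tz":0,"gripper":0},{"rx":0,"ry":0,"rz":0,"tx":0,"ty":2,"tz":0,"gripper":0},{"rx":0,"ry":0,"rz":0,"tx":-0.2,"ty":2,"tz":0,"gripper":0},{"rx":0,"ry":0,"rz":0,"tx":-0.2,"ty":2,"tz":0,"gripper":0},{"rx":0,"ry":0,"rz":0,"tx":0,"ty":0,"tz":0,"gripper":0}]'>/dev/null;python3 st.py
python3 -m creep '[{"rx":0,"ry":0,"rz":0,"tx":-0.1,"ty":1,"tz":0,"gripper":0},{"rx":0,"ry":0,"rz":0,"tx":-0.1,"ty":1,"tz":0,"gripper":0},{"rx":0,"ry":0,"rz":0,"tx":-0.1,"ty":1,"tz":0,"gripper":0},{"rx":0,"ry":0,"rz":0,"tx":-0.1,"ty":1,"tz":0,"gripper":0},{"rx":0,"ry":0,"rz":0,"tx":0,"ty":0,"tz":0,"gripper":0}]'>/dev/null;python3 st.py
```

```text
pusher board [ 56.3 -48.8] z 56.1 F board [-1.14  0.01] t 21.275
pusher board [ 56.8 -44.8] z 56.1 F board [-0.42 -1.51] t 21.9
```

```bash
python3 -m creep '[{"rx":0,"ry":0,"rz":0,"tx":-0.1,"ty":1,"tz":0,"gripper":0},{"rx":0,"ry":0,"rz":0,"tx":-0.1,"ty":1,"tz":0,"gripper":0},{"rx":0,"ry":0,"rz":0,"tx":-0.1,"ty":1,"tz":0,"gripper":0},{"rx":0,"ry":0,"rz":0,"tx":0,"ty":0,"tz":0,"gripper":0}]'>/dev/null;python3 st.py
python3 -m creep '[{"rx":0,"ry":0,"rz":0,"tx":-0.1,"ty":1,"tz":0,"gripper":0},{"rx":0,"ry":0,"rz":0,"tx":-0.1,"ty":1,"tz":0,"gripper":0},{"rx":0,"ry":0,"rz":0,"tx":0,"ty":0,"tz":0,"gripper":0}]'>/dev/null;python3 st.py
```

```text
pusher board [ 57.2 -41.8] z 56.1 F board [ 0.24 -1.97] t 22.4
pusher board [ 57.3 -39.8] z 56.1 F board [-0.31 -1.48] t 22.775
```

```bash
python3 -m creep '[{"rx":0,"ry":0,"rz":0,"tx":0,"ty":1,"tz":0,"gripper":0},{"rx":0,"ry":0,"rz":0,"tx":0,"ty":0,"tz":0,"gripper":0}]'>/dev/null;python3 st.py
python3 -m creep '[{"rx":0,"ry":0,"rz":0,"tx":0,"ty":1,"tz":0,"gripper":0},{"rx":0,"ry":0,"rz":0,"tx":0,"ty":0,"tz":0,"gripper":0}]'>/dev/null;python3 st.py
```

```text
pusher board [ 57.4 -38.9] z 56.1 F board [-0.89 -1.73] t 23.025
pusher board [ 57.3 -37.9] z 56.1 F board [-0.76 -0.22] t 23.275
```

```bash
python3 -m creep '[{"rx":0,"ry":0,"rz":0,"tx":0,"ty":1,"tz":0,"gripper":0},{"rx":0,"ry":0,"rz":0,"tx":0,"ty":0,"tz":0,"gripper":0}]'>/dev/null;python3 st.py
python3 -m creep '[{"rx":0,"ry":0,"rz":0,"tx":0,"ty":0.5,"tz":0,"gripper":0},{"rx":0,"ry":0,"rz":0,"tx":0,"ty":0,"tz":0,"gripper":0}]'>/dev/null;python3 st.py
```

```text
pusher board [ 57.3 -36.9] z 56.1 F board [-0.73 -2.08] t 23.525
pusher board [ 57.3 -36.5] z 56.1 F board [ 0.14 -1.2 ] t 23.775
```

```bash
python3 -m creep '[{"rx":0,"ry":0,"rz":0,"tx":0,"ty":0.5,"tz":0,"gripper":0},{"rx":0,"ry":0,"rz":0,"tx":0,"ty":0,"tz":0,"gripper":0}]'>/dev/null;python3 st.py
python3 -m creep '[{"rx":0,"ry":0,"rz":0,"tx":0,"ty":0.5,"tz":0,"gripper":0},{"rx":0,"ry":0,"rz":0,"tx":0,"ty":0,"tz":0,"gripper":0}]'>/dev/null;python3 st.py
```

```text
pusher board [ 57.3 -36. ] z 56.1 F board [-0.68 -0.43] t 24.025
pusher board [ 57.3 -35.5] z 56.1 F board [-0.6  -0.65] t 24.275
```

```bash
python3 -m creep '[{"rx":0,"ry":0,"rz":0,"tx":0,"ty":0.5,"tz":0,"gripper":0},{"rx":0,"ry":0,"rz":0,"tx":0,"ty":0,"tz":0,"gripper":0}]'>/dev/null;python3 st.py
python3 -m creep '[{"rx":0,"ry":0,"rz":0,"tx":0,"ty":0.5,"tz":0,"gripper":0},{"rx":0,"ry":0,"rz":0,"tx":0,"ty":0,"tz":0,"gripper":0}]'>/dev/null;python3 st.py
```

```text
pusher board [ 57.3 -35. ] z 56.1 F board [ 0.09 -1.12] t 24.525
pusher board [ 57.3 -34.4] z 56.1 F board [-0.98 -0.95] t 24.775
```

```bash
python3 -m creep '[{"rx":0,"ry":0,"rz":0,"tx":0,"ty":0.5,"tz":0,"gripper":0},{"rx":0,"ry":0,"rz":0,"tx":0,"ty":0,"tz":0,"gripper":0}]'>/dev/null;python3 st.py
python3 -m creep '[{"rx":0,"ry":0,"rz":0,"tx":0,"ty":0.5,"tz":0,"gripper":0},{"rx":0,"ry":0,"rz":0,"tx":0,"ty":0,"tz":0,"gripper":0}]'>/dev/null;python3 st.py
```

```text
pusher board [ 57.3 -33.9] z 56.1 F board [-0.19 -1.82] t 25.025
pusher board [ 57.3 -33.4] z 56.1 F board [-0.45 -0.62] t 25.275
```

```bash
python3 -m creep '[{"rx":0,"ry":0,"rz":0,"tx":0,"ty":0.5,"tz":0,"gripper":0},{"rx":0,"ry":0,"rz":0,"tx":0,"ty":0,"tz":0,"gripper":0}]'>/dev/null;python3 st.py
python3 -m creep '[{"rx":0,"ry":0,"rz":0,"tx":0,"ty":0.5,"tz":0,"gripper":0},{"rx":0,"ry":0,"rz":0,"tx":0,"ty":0,"tz":0,"gripper":0}]'>/dev/null;python3 st.py
```

```text
pusher board [ 57.3 -33. ] z 56.1 F board [-1.19 -2.16] t 25.525
pusher board [ 57.3 -32.7] z 56.2 F board [ 0.05 -2.49] t 25.775
```

```bash
python3 -m creep '[{"rx":0,"ry":0,"rz":0,"tx":0,"ty":0.5,"tz":0,"gripper":0},{"rx":0,"ry":0,"rz":0,"tx":0,"ty":0,"tz":0,"gripper":0}]'>/dev/null;python3 st.py
python3 -m creep '[{"rx":0,"ry":0,"rz":0,"tx":0,"ty":0.5,"tz":0,"gripper":0},{"rx":0,"ry":0,"rz":0,"tx":0,"ty":0,"tz":0,"gripper":0}]'>/dev/null;python3 st.py
```

```text
pusher board [ 57.3 -32.4] z 56.2 F board [-0.4  -4.38] t 26.025
pusher board [ 57.3 -32.1] z 56.3 F board [-0.7  -4.93] t 26.275
```

```bash
python3 -m creep '[{"rx":0,"ry":0,"rz":0,"tx":0,"ty":0.4,"tz":0,"gripper":0},{"rx":0,"ry":0,"rz":0,"tx":0,"ty":0,"tz":0,"gripper":0}]'>/dev/null;python3 st.py
```

```text
pusher board [ 57.4 -31.9] z 56.3 F board [-0.42 -5.14] t 26.525
```

```bash
python3 -m creep '[{"rx":0,"ry":0,"rz":0,"tx":0,"ty":-5,"tz":0,"gripper":0},{"rx":0,"ry":0,"rz":0,"tx":0,"ty":-10,"tz":0,"gripper":0},{"rx":0,"ry":0,"rz":0,"tx":10,"ty":-10,"tz":0,"gripper":0},{"rx":0,"ry":0,"rz":0,"tx":20,"ty":0,"tz":0,"gripper":0},{"rx":0,"ry":0,"rz":0,"tx":20,"ty":0,"tz":0,"gripper":0},{"rx":0,"ry":0,"rz":0,"tx":20,"ty":0,"tz":0,"gripper":0},{"rx":0,"ry":0,"rz":0,"tx":15,"ty":0,"tz":0,"gripper":0},{"rx":0,"ry":0,"rz":0,"tx":0,"ty":20,"tz":0,"gripper":0},{"rx":0,"ry":0,"rz":0,"tx":0,"ty":20,"tz":0,"gripper":0},{"rx":0,"ry":0,"rz":0,"tx":0,"ty":20,"tz":0,"gripper":0},{"rx":0,"ry":0,"rz":0,"tx":0,"ty":20,"tz":0,"gripper":0},{"rx":0,"ry":0,"rz":0,"tx":0,"ty":20,"tz":0,"gripper":0},{"rx":0,"ry":0,"rz":0,"tx":-6,"ty":0,"tz":0,"gripper":0},{"rx":0,"ry":0,"rz":0,"tx":-5,"ty":0,"tz":0,"gripper":0},{"rx":0,"ry":0,"rz":0,"tx":-3,"ty":0,"tz":0,"gripper":0},{"rx":0,"ry":0,"rz":0,"tx":0,"ty":0,"tz":0,"gripper":0},{"rx":0,"ry":0,"rz":0,"tx":0,"ty":0,"tz":0,"gripper":0}]'>/dev/null;python3 st.py
```

```text
pusher board [-13.9  43.6] z 56.0 F board [-0.22 -0.85] t 28.65
```

```bash
python3 -m creep '[{"rx":0,"ry":0,"rz":0,"tx":-1,"ty":0.5,"tz":0,"gripper":0},{"rx":0,"ry":0,"rz":0,"tx":-1,"ty":0.5,"tz":0,"gripper":0},{"rx":0,"ry":0,"rz":0,"tx":-1,"ty":0.5,"tz":0,"gripper":0},{"rx":0,"ry":0,"rz":0,"tx":-1,"ty":0.5,"tz":0,"gripper":0},{"rx":0,"ry":0,"rz":0,"tx":-1,"ty":0,"tz":0,"gripper":0},{"rx":0,"ry":0,"rz":0,"tx":0,"ty":0,"tz":0,"gripper":0}]'>/dev/null;python3 st.py
python3 -m creep '[{"rx":0,"ry":0,"rz":0,"tx":-1,"ty":0,"tz":0,"gripper":0},{"rx":0,"ry":0,"rz":0,"tx":-1,"ty":0,"tz":0,"gripper":0},{"rx":0,"ry":0,"rz":0,"tx":0,"ty":0,"tz":0,"gripper":0}]'>/dev/null;python3 st.py
```

```text
pusher board [-8.6 45.9] z 56.1 F board [ 0.3  -0.52] t 29.4
pusher board [-6.6 45.9] z 56.1 F board [0.33 1.9 ] t 29.775
```

```bash
python3 -m creep '[{"rx":0,"ry":0,"rz":0,"tx":-0.5,"ty":0,"tz":0,"gripper":0},{"rx":0,"ry":0,"rz":0,"tx":-0.5,"ty":0,"tz":0,"gripper":0},{"rx":0,"ry":0,"rz":0,"tx":0,"ty":0,"tz":0,"gripper":0}]'>/dev/null;python3 st.py
python3 -m creep '[{"rx":0,"ry":0,"rz":0,"tx":-0.5,"ty":0,"tz":0,"gripper":0},{"rx":0,"ry":0,"rz":0,"tx":0,"ty":0,"tz":0,"gripper":0}]'>/dev/null;python3 st.py
```

```text
pusher board [-5.7 45.9] z 56.1 F board [-0.34  0.59] t 30.15
pusher board [-5.4 45.9] z 56.1 F board [-0.22  0.02] t 30.4
```

```bash
python3 -m creep '[{"rx":0,"ry":0,"rz":0,"tx":-0.5,"ty":0,"tz":0,"gripper":0},{"rx":0,"ry":0,"rz":0,"tx":0,"ty":0,"tz":0,"gripper":0}]'>/dev/null;python3 st.py
python3 -m creep '[{"rx":0,"ry":0,"rz":0,"tx":-0.5,"ty":0,"tz":0,"gripper":0},{"rx":0,"ry":0,"rz":0,"tx":0,"ty":0,"tz":0,"gripper":0}]'>/dev/null;python3 st.py
```

```text
pusher board [-5.1 45.9] z 56.0 F board [-0.42  0.38] t 30.65
pusher board [-4.7 45.9] z 56.0 F board [-0.79  0.31] t 30.9
```

```bash
python3 -m creep '[{"rx":0,"ry":0,"rz":0,"tx":-0.5,"ty":0,"tz":0,"gripper":0},{"rx":0,"ry":0,"rz":0,"tx":0,"ty":0,"tz":0,"gripper":0}]'>/dev/null;python3 st.py
python3 -m creep '[{"rx":0,"ry":0,"rz":0,"tx":-0.5,"ty":0,"tz":0,"gripper":0},{"rx":0,"ry":0,"rz":0,"tx":0,"ty":0,"tz":0,"gripper":0}]'>/dev/null;python3 st.py
```

```text
pusher board [-4.4 45.9] z 56.0 F board [-3.27  1.01] t 31.15
pusher board [-4.  45.9] z 55.9 F board [-4.08 -0.7 ] t 31.4
```

```bash
python3 -m creep '[{"rx":0,"ry":0,"rz":0,"tx":-0.4,"ty":0,"tz":0,"gripper":0},{"rx":0,"ry":0,"rz":0,"tx":0,"ty":0,"tz":0,"gripper":0}]'>/dev/null;python3 st.py
```

```text
pusher board [-3.6 45.9] z 55.9 F board [-4.52 -0.37] t 31.65
```

```bash
python3 -m creep '[{"rx":0,"ry":0,"rz":0,"tx":-0.4,"ty":0,"tz":0,"gripper":0},{"rx":0,"ry":0,"rz":0,"tx":0,"ty":0,"tz":0,"gripper":0}]'>/dev/null;python3 st.py;  python3 - <<'E'
from h import *
f=r.grab_frame("side");cv2.imwrite("pics/s6.png",cv2.resize(f["color"][165:225,245:345],(800,480),interpolation=cv2.INTER_CUBIC))
E
```

```text
pusher board [-3.5 45.9] z 55.9 F board [-5.25 -0.36] t 31.9
```

View pics/s6.png

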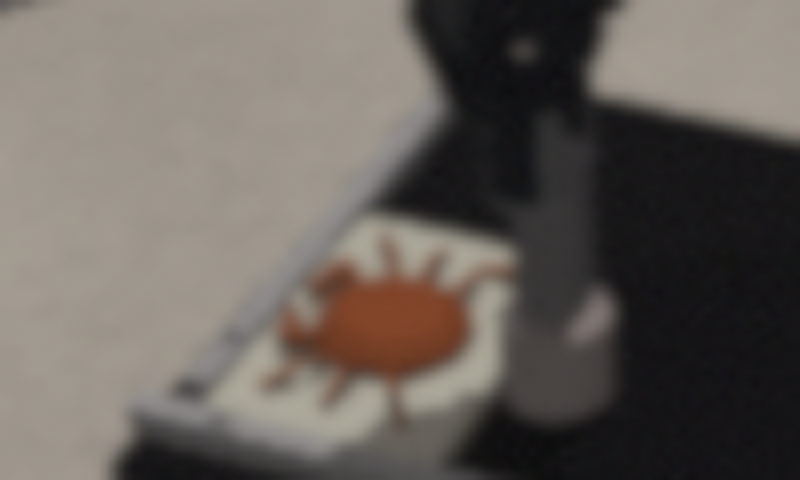

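Both edges now sit against their fences in the corner at crop (190,390). I'll do one confirming press on the short fence at the same place.

```bash
python3 -m creep '[{"rx":0,"ry":0,"rz":0,"tx":5,"ty":0,"tz":0,"gripper":0},{"rx":0,"ry":0,"rz":0,"tx":10,"ty":0,"tz":0,"gripper":0},{"rx":0,"ry":0,"rz":0,"tx":10,"ty":-10,"tz":0,"gripper":0},{"rx":0,"ry":0,"rz":0,"tx":0,"ty":-25,"tz":0,"gripper":0},{"rx":0,"ry":0,"rz":0,"tx":0,"ty":-25,"tz":0,"gripper":0},{"rx":0,"ry":0,"rz":0,"tx":0,"ty":-25,"tz":0,"gripper":0},{"rx":0,"ry":0,"rz":0,"tx":0,"ty":-20,"tz":0,"gripper":0},{"rx":0,"ry":0,"rz":0,"tx":-15,"ty":0,"tz":0,"gripper":0},{"rx":0,"ry":0,"rz":0,"tx":-20,"ty":0,"tz":0,"gripper":0},{"rx":0,"ry":0,"rz":0,"tx":-20,"ty":0,"tz":0,"gripper":0},{"rx":0,"ry":0,"rz":0,"tx":-20,"ty":0,"tz":0,"gripper":0},{"rx":0,"ry":0,"rz":0,"tx":-7,"ty":6,"tz":0,"gripper":0},{"rx":0,"ry":0,"rz":0,"tx":0,"ty":6,"tz":0,"gripper":0},{"rx":0,"ry":0,"rz":0,"tx":0,"ty":6,"tz":0,"gripper":0},{"rx":0,"ry":0,"rz":0,"tx":0,"ty":3,"tz":0,"gripper":0},{"rx":0,"ry":0,"rz":0,"tx":0,"ty":1,"tz":0,"gripper":0},{"rx":0,"ry":0,"rz":0,"tx":0,"ty":0,"tz":0,"gripper":0}]'>/dev/null;python3 st.py
```

```text
pusher board [ 54.5 -37.1] z 56.3 F board [-0.83 -0.13] t 34.075
```

```bash
python3 -m creep '[{"rx":0,"ry":0,"rz":0,"tx":0,"ty":1,"tz":0,"gripper":0},{"rx":0,"ry":0,"rz":0,"tx":0,"ty":1,"tz":0,"gripper":0},{"rx":0,"ry":0,"rz":0,"tx":0,"ty":0.5,"tz":0,"gripper":0},{"rx":0,"ry":0,"rz":0,"tx":0,"ty":0.5,"tz":0,"gripper":0},{"rx":0,"ry":0,"rz":0,"tx":0,"ty":0.5,"tz":0,"gripper":0},{"rx":0,"ry":0,"rz":0,"tx":0,"ty":0,"tz":0,"gripper":0}]'>/dev/null;python3 st.py
python3 -m creep '[{"rx":0,"ry":0,"rz":0,"tx":0,"ty":0.5,"tz":0,"gripper":0},{"rx":0,"ry":0,"rz":0,"tx":0,"ty":0,"tz":0,"gripper":0}]'>/dev/null;python3 st.py
```

```text
pusher board [ 54.6 -33.5] z 56.1 F board [-0.88  0.05] t 34.825
pusher board [ 54.6 -33.1] z 56.1 F board [0.2  0.29] t 35.075
```

```bash
python3 -m creep '[{"rx":0,"ry":0,"rz":0,"tx":0,"ty":0.5,"tz":0,"gripper":0},{"rx":0,"ry":0,"rz":0,"tx":0,"ty":0,"tz":0,"gripper":0}]'>/dev/null;python3 st.py
python3 -m creep '[{"rx":0,"ry":0,"rz":0,"tx":0,"ty":0.5,"tz":0,"gripper":0},{"rx":0,"ry":0,"rz":0,"tx":0,"ty":0,"tz":0,"gripper":0}]'>/dev/null;python3 st.py
```

```text
pusher board [ 54.6 -32.9] z 56.2 F board [-0.26 -2.19] t 35.325
pusher board [ 54.6 -32.5] z 56.2 F board [ 0.68 -4.18] t 35.575
```

It goes firm at the same place as before (about -32.9), so it is home on both fences. Next: back off, lift and park.

```bash
python3 -m creep '[{"rx":0,"ry":0,"rz":0,"tx":0,"ty":0.3,"tz":0,"gripper":0},{"rx":0,"ry":0,"rz":0,"tx":0,"ty":0,"tz":0,"gripper":0}]'>/dev/null;python3 st.py
python3 -m creep '[{"rx":0,"ry":0,"rz":0,"tx":0,"ty":-5,"tz":0,"gripper":0},{"rx":0,"ry":0,"rz":0,"tx":0,"ty":-15,"tz":0,"gripper":0},{"rx":0,"ry":0,"rz":0,"tx":0,"ty":-10,"tz":-10,"gripper":0},{"rx":0,"ry":0,"rz":0,"tx":0,"ty":0,"tz":-25,"gripper":0},{"rx":0,"ry":0,"rz":0,"tx":0,"ty":0,"tz":-25,"gripper":0},{"rx":0,"ry":0,"rz":0,"tx":0,"ty":0,"tz":-25,"gripper":0},{"rx":0,"ry":0,"rz":0,"tx":0,"ty":0,"tz":0,"gripper":0},{"rx":0,"ry":0,"rz":0,"tx":0,"ty":0,"tz":0,"gripper":0}]';python3 c.py 437 307 47 -154.6
```

```text
pusher board [ 54.7 -32.3] z 56.3 F board [-0.52 -4.89] t 35.825
time_s: 36.83
position: [0.6296, -0.0869, 0.1402]
ee_rot: [3.141, -0.001, -2.869]
contact_force: [-0.4, 0.1, -2.0]
grip_width: 0.018
gripper_force: 60.3
pos [629.6 -86.9 140.2] rpy [ 1.7994e+02 -7.0000e-02 -1.6439e+02] t 36.825 tx ty tz [ 79.6 431.2  93.2] F [-0.42  0.1  -1.95]
rz -0.17092017607389964
```

```bash
python3 -m creep '[{"rx":0,"ry":0,"rz":0,"tx":20,"ty":25,"tz":-5,"gripper":0},{"rx":0,"ry":0,"rz":0,"tx":20,"ty":30,"tz":-5,"gripper":0},{"rx":0,"ry":0,"rz":0,"tx":20,"ty":30,"tz":0,"gripper":0},{"rx":0,"ry":0,"rz":0,"tx":20,"ty":30,"tz":0,"gripper":0},{"rx":0,"ry":0,"rz":0,"tx":0,"ty":35,"tz":0,"gripper":0},{"rx":0,"ry":0,"rz":0,"tx":0,"ty":35,"tz":0,"gripper":0},{"rx":0,"ry":0,"rz":0,"tx":0,"ty":35,"tz":0,"gripper":0},{"rx":0,"ry":0,"rz":0,"tx":0,"ty":35,"tz":0,"gripper":0},{"rx":0,"ry":0,"rz":0,"tx":0,"ty":35,"tz":0,"gripper":0},{"rx":0,"ry":0,"rz":0,"tx":0,"ty":35,"tz":0,"gripper":0},{"rx":0,"ry":0,"rz":0,"tx":0,"ty":35,"tz":0,"gripper":0},{"rx":0,"ry":0,"rz":0,"tx":0,"ty":30,"tz":0,"gripper":0},{"rx":0,"ry":0,"rz":0,"tx":0,"ty":25,"tz":0,"gripper":0},{"rx":0,"ry":0,"rz":0,"tx":0,"ty":16,"tz":0,"gripper":0},{"rx":0,"ry":0,"rz":-0.171,"tx":0,"ty":0,"tz":0,"gripper":0},{"rx":0,"ry":0,"rz":0,"tx":0,"ty":0,"tz":0,"gripper":0},{"rx":0,"ry":0,"rz":0,"tx":0,"ty":0,"tz":0,"gripper":0}]'>/dev/null;python3 c.py 437 307 47 -154.6
```

```text
pos [437.  306.2 150.7] rpy [-1.7998e+02 -5.0000e-02 -1.5472e+02] t 38.95 tx ty tz [ -0.4   0.7 103.7] F [-0.45  0.07 -1.18]
rz -0.0021072230627141586
```

```bash
python3 -m creep '[{"rx":0,"ry":0,"rz":0,"tx":0,"ty":0,"tz":20,"gripper":0},{"rx":0,"ry":0,"rz":0,"tx":0,"ty":0,"tz":25,"gripper":0},{"rx":0,"ry":0,"rz":0,"tx":0,"ty":0,"tz":25,"gripper":0},{"rx":0,"ry":0,"rz":0,"tx":0,"ty":0,"tz":15,"gripper":0},{"rx":0,"ry":0,"rz":0,"tx":0,"ty":0,"tz":10,"gripper":0},{"rx":0,"ry":0,"rz":0,"tx":0,"ty":0,"tz":5,"gripper":0},{"rx":0,"ry":0,"rz":0,"tx":0,"ty":0,"tz":0,"gripper":0},{"rx":0,"ry":0,"rz":0,"tx":0,"ty":0,"tz":0,"gripper":0}]'>/dev/null;python3 c.py 437 307 47
python3 -m creep '[{"rx":0,"ry":0,"rz":0,"tx":0,"ty":0,"tz":1,"gripper":0},{"rx":0,"ry":0,"rz":0,"tx":0,"ty":0,"tz":1,"gripper":0},{"rx":0,"ry":0,"rz":0,"tx":0,"ty":0,"tz":0,"gripper":0}]'>/dev/null;python3 c.py 437 307 47
python3 -m creep '[{"rx":0,"ry":0,"rz":0,"tx":0,"ty":0,"tz":1,"gripper":0},{"rx":0,"ry":0,"rz":0,"tx":0,"ty":0,"tz":0,"gripper":0}]'>/dev/null;python3 c.py 437 307 47
```

```text
pos [437.5 307.1  51.8] rpy [ 1.7997e+02  8.0000e-02 -1.5455e+02] t 39.95 tx ty tz [0.5 0.1 4.8] F [-0.21  0.31 -1.7 ]
pos [437.  306.7  49.1] rpy [ 180.      0.   -154.56] t 40.325 tx ty tz [-0.1  0.3  2.1] F [ 0.23 -0.09 -0.88]
pos [437.  306.6  48. ] rpy [-1.8000e+02 -1.0000e-02 -1.5456e+02] t 40.575 tx ty tz [-0.2  0.3  1. ] F [-0.06  0.46 -1.27]
```

```bash
python3 -m creep '[{"rx":0,"ry":0,"rz":0,"tx":0,"ty":0,"tz":1,"gripper":0},{"rx":0,"ry":0,"rz":0,"tx":0,"ty":0,"tz":0,"gripper":0}]'>/dev/null;python3 c.py 437 307 47
python3 -m creep '[{"rx":0,"ry":0,"rz":0,"tx":0,"ty":0,"tz":0.7,"gripper":0},{"rx":0,"ry":0,"rz":0,"tx":0,"ty":0,"tz":0,"gripper":0}]'>/dev/null;python3 c.py 437 307 47
```

```text
pos [437.  306.6  47. ] rpy [-1.7999e+02 -2.0000e-02 -1.5456e+02] t 40.825 tx ty tz [-0.2  0.3 -0. ] F [-0.38  0.31 -1.96]
pos [437.2 306.8  46.6] rpy [ 1.8000e+02  1.0000e-02 -1.5455e+02] t 41.075 tx ty tz [ 0.   0.3 -0.4] F [-0.52 -0.44  0.38]
```

```bash
python3 -m creep '[{"rx":0,"ry":0,"rz":0,"tx":0,"ty":0,"tz":0.3,"gripper":0},{"rx":0,"ry":0,"rz":0,"tx":0,"ty":0,"tz":0,"gripper":0},{"rx":0,"ry":0,"rz":0,"tx":0,"ty":0,"tz":0,"gripper":60},{"rx":0,"ry":0,"rz":0,"tx":0,"ty":0,"tz":0,"gripper":100},{"rx":0,"ry":0,"rz":0,"tx":0,"ty":0,"tz":0,"gripper":100},{"rx":0,"ry":0,"rz":0,"tx":0,"ty":0,"tz":0,"gripper":100},{"rx":0,"ry":0,"rz":0,"tx":0,"ty":0,"tz":0,"gripper":100},{"rx":0,"ry":0,"rz":0,"tx":0,"ty":0,"tz":0,"gripper":100},{"rx":0,"ry":0,"rz":0,"tx":0,"ty":0,"tz":0,"gripper":100}]'; python3 c.py 437 307 147
```

```text
time_s: 42.2
position: [0.437, 0.3067, 0.0461]
ee_rot: [3.142, -0.0, -2.698]
contact_force: [0.9, -0.6, 0.0]
grip_width: 0.0854
gripper_force: 0.0
pos [437.  306.7  46.1] rpy [ 180.     -0.   -154.56] t 42.2 tx ty tz [-1.000e-01  3.000e-01 -1.009e+02] F [ 0.92 -0.56  0.05]
```

```bash
python3 -m creep '[{"rx":0,"ry":0,"rz":0,"tx":0,"ty":0,"tz":-8,"gripper":100},{"rx":0,"ry":0,"rz":0,"tx":0,"ty":0,"tz":-16,"gripper":100},{"rx":0,"ry":0,"rz":0,"tx":0,"ty":0,"tz":-25,"gripper":100},{"rx":0,"ry":0,"rz":0,"tx":0,"ty":0,"tz":-30,"gripper":100},{"rx":0,"ry":0,"rz":0,"tx":0,"ty":0,"tz":-30,"gripper":100},{"rx":0,"ry":0,"rz":0,"tx":0,"ty":0,"tz":-30,"gripper":100},{"rx":0,"ry":0,"rz":0,"tx":-25,"ty":-25,"tz":0,"gripper":100},{"rx":0,"ry":0,"rz":0,"tx":-25,"ty":-25,"tz":0,"gripper":100},{"rx":0,"ry":0,"rz":0,"tx":0,"ty":0,"tz":0,"gripper":100},{"rx":0,"ry":0,"rz":0,"tx":0,"ty":0,"tz":0,"gripper":100}]'
python3 - <<'E'
from h import *
y=np.radians(15.66);R=np.array([[np.cos(y),-np.sin(y)],[np.sin(y),np.cos(y)]]);b0=np.array([561.1,-42.])
f=r.grab_frame("side");g=f["color"].astype(int)
# shell centre, expected home: board (54,46)
m=sub((g[...,2]-g[...,0])>40,240,150,365,240);c=biggest(m);M=cv2.moments(c);p=[M["m10"]/M["m00"],M["m01"]/M["m00"]]
print("shell side",p,((ray(f,p,.024)[:,:2]*1000-b0)@R).round(1))
def up(v,X):pass
# pusher: grey foot+handle, expected pixels
K,Rc,t=map(np.array,(f["intrinsics"],f["R"],f["t"]))
for z in(.004,.02,.034,.06,.094):
    c=Rc@np.array([.437,.3067,z])+t;q=(K@c/c[2])[:2]
    row=g[int(round(q[1])),int(q[0])-16:int(q[0])+17].mean(1).astype(int);print(z,q.round(1),row.tolist())
t_=r.grab_frame("top");cv2.imwrite("pics/endtop.png",t_["color"])
gt=t_["color"].astype(int);m=sub((gt[...,2]-gt[...,0])>40,285,115,430,255)
c=biggest(m);(cx,cy),rad=cv2.minEnclosingCircle(c);print("shell top",cx,cy,rad,((ray(t_,[cx,cy],.024)[:,:2]*1000-b0)@R).round(1))
w=sub(((gt.min(2)>125)),295,120,400,250);n,l,s,cc=cv2.connectedComponentsWithStats(w.astype(np.uint8));print(s[s[:,4]>50].tolist())
E
```

```text
time_s: 43.45
position: [0.5033, 0.2829, 0.1852]
ee_rot: [3.141, -0.0, -2.698]
contact_force: [-0.9, 0.2, 0.2]
grip_width: 0.0854
gripper_force: 0.0
shell side [292.48, 204.78] [[51.4 47.7]]
0.004 [257.6 311.3] [27, 26, 27, 27, 28, 27, 28, 33, 47, 60, 68, 71, 72, 73, 72, 72, 72, 71, 72, 70, 70, 68, 67, 66, 63, 62, 56, 46, 33, 26, 25, 24, 24]
0.02 [256.9 305.8] [28, 28, 28, 27, 28, 28, 28, 34, 47, 63, 76, 82, 85, 85, 86, 85, 86, 87, 97, 117, 130, 134, 129, 117, 98, 79, 65, 53, 40, 31, 24, 25, 24]
0.034 [256.2 300.8] [112, 84, 59, 42, 32, 29, 34, 53, 86, 111, 110, 91, 68, 58, 57, 57, 57, 57, 57, 56, 55, 63, 85, 110, 124, 126, 114, 87, 53, 31, 26, 27, 26]
0.06 [255.  291.3] [151, 153, 153, 152, 153, 153, 154, 155, 152, 143, 120, 89, 65, 59, 58, 57, 57, 58, 57, 55, 53, 51, 54, 72, 100, 120, 129, 132, 133, 133, 133, 133, 132]
0.094 [253.4 278.4] [155, 154, 153, 152, 150, 150, 151, 151, 151, 150, 149, 147, 139, 127, 119, 117, 118, 117, 117, 117, 118, 117, 111, 99, 98, 114, 127, 131, 131, 130, 131, 132, 133]
shell top 326.0 168.5 21.569753646850586 [[50.8 45.8]]
[[0, 0, 640, 400, 250572], [295, 120, 105, 130, 5428]]
```

Run:
```python
from h import *
f=r.grab_frame("top");G=cv2.cvtColor(f["color"],cv2.COLOR_BGR2GRAY).astype(float)
y=np.radians(15.66);R=np.array([[np.cos(y),-np.sin(y)],[np.sin(y),np.cos(y)]]);b0=np.array([561.1,-42.])
K,Rc,t=map(np.array,(f["intrinsics"],f["R"],f["t"]))
def val(b,z=.018):
    w=R@np.array(b)+b0;c=Rc@np.array([*(w/1000),z])+t;q=(K@c/c[2])[:2]
    return cv2.getRectSubPix(G.astype(np.float32),(1,1),tuple(map(float,q)))[0,0]
def edge(pts): # first crossing of 105
    v=[val(p) for p in pts];i=next((k for k in range(1,len(v)) if v[k-1]<105<=v[k]),None)
    return None if i is None else pts[i]
a=[(s,edge([(x,s) for x in np.arange(-8,30,.5)])) for s in range(-8,100,8)]
b=[(s,edge([(s,x) for x in np.arange(-40,10,.5)])) for s in range(18,88,8)]
A=np.array([(s,e[0]) for s,e in a if e]);B=np.array([(s,e[1]) for s,e in b if e])
print(A[:,1],B[:,1]);print("yaw rel from -x edge",-np.polyfit(*A.T,1)[0],"from -y edge",np.polyfit(*B.T,1)[0])
print("profile across long",[int(val((x,30))) for x in range(80,104,1)]);print("across short",[int(val((35,x))) for x in range(92,118,1)])
```

```text
[11.5 11.5 11.5 11.5 11.5 11.5 11.5 11.5 11.5 11.5 12.  11.5 11.5 11.5] [-15.  -15.  -15.5 -15.5 -15.5 -15.5 -15.5 -15.  -15. ]
yaw rel from -x edge -0.0009615384615385321 from -y edge -7.294081826910696e-18
profile across long [115, 86, 91, 96, 107, 121, 136, 155, 173, 168, 163, 151, 135, 128, 145, 163, 166, 166, 167, 167, 164, 149, 129, 101]
across short [170, 169, 169, 168, 168, 168, 169, 169, 169, 168, 166, 154, 142, 144, 153, 160, 164, 168, 169, 171, 172, 173, 162, 133, 104, 85]
```

Plate yaw is within 0.001 rad of square and no gap shows at either fence. The pusher stands upright on its mat and the gripper is clear, so I'm handing in.

```bash
python3 -c "
from rig import r
print(r.close_job())"
```

```text
the job is handed in; nothing more can be done
None
```

The job is handed in (no verdict was returned): by feel and camera the glass plate is square against both fences, with readings of about 5 N at most, and the pusher is upright and released about 3 mm from the mat's centre.

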